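# Clamp the blood tubes with the guarded levers

## Task

Two of the three wells of the tube clamping station hold a blood tube, and the third is closed with a plug. With the fingertips, reach down through the guard window behind each tube and press that bay's lever all the way down so that it stays down, without touching the guard. Leave the plugged bay's lever up, and leave the tubes and everything else where they stand.

Things in the scene. Friction and masses are not known exactly. Their poses are not given: they have to be found in the camera images.
- station: Tube clamping station fixed to the desk: grey base plate with a well block in front and the guard box behind. Origin on the desk; +x points from the well block to the guard box (away from the robot, turned up to 0.2 rad), +y to its left, z up. Three bays (left, middle, right) at y = +95, 0, -95 mm: each has a well at x = -52 mm and a guard window with a lever below at x = +32 mm.
- guard: The guard that must not be touched: an aluminium sheet box over the levers, spanning x -20..118 mm and y -150..150 mm of the station frame. Same origin and axes as station. Its top is level, 4 mm thick, its upper face 100 mm above the desk, with three rectangular windows. It is fixed.
- plug: Grey blanking plug, a disc 24 mm across and 6 mm high with a 12 mm nub on it (12 mm high in all), closing the one empty well. Origin at its underside, on top of the well block (48 mm above the desk). It does not come off.
- window_left (a point): Centre of the left window, at the level of the guard's upper face (100 mm above the desk). The opening is 72 mm along the station's x and 80 mm along its y; the bars between windows are 15 mm wide.
- pad_left (a point): Point on the upper face of the left lever's press pad, at the pad's middle; it moves with the lever. The steel pad is 36 x 36 mm, ribbed on top, and lies under the middle of the left window: about 17 mm below the guard's upper face with the lever up, about 33 mm below it with the lever down.
- lever_left (a joint): Angle of the left lever: 0 up, 0.24 rad fully down against its stop. Its pivot lies 68 mm behind the pad (station +x); pressing the pad straight down swings it about 16 mm down. It needs about 3 N at the pad, has no spring and stays where it is left. It drives the rubber clamp jaw of its bay towards the tube.
- well_left (a point): Centre of the mouth of the left well in the top of the well block, 48 mm above the desk, 84 mm in front of the left window's centre (station -x).
- window_middle (a point): Centre of the middle window, at the level of the guard's upper face (100 mm above the desk). The opening is 72 mm along the station's x and 80 mm along its y; the bars between windows are 15 mm wide.
- pad_middle (a point): Point on the upper face of the middle lever's press pad, at the pad's middle; it moves with the lever. The steel pad is 36 x 36 mm, ribbed on top, and lies under the middle of the middle window: about 17 mm below the guard's upper face with the lever up, about 33 mm below it with the lever down.
- lever_middle (a joint): Angle of the middle lever: 0 up, 0.24 rad fully down against its stop. Its pivot lies 68 mm behind the pad (station +x); pressing the pad straight down swings it about 16 mm down. It needs about 3 N at the pad, has no spring and stays where it is left. It drives the rubber clamp jaw of its bay towards the tube.
- well_middle (a point): Centre of the mouth of the middle well in the top of the well block, 48 mm above the desk, 84 mm in front of the middle window's centre (station -x).
- window_right (a point): Centre of the right window, at the level of the guard's upper face (100 mm above the desk). The opening is 72 mm along the station's x and 80 mm along its y; the bars between windows are 15 mm wide.
- pad_right (a point): Point on the upper face of the right lever's press pad, at the pad's middle; it moves with the lever. The steel pad is 36 x 36 mm, ribbed on top, and lies under the middle of the right window: about 17 mm below the guard's upper face with the lever up, about 33 mm below it with the lever down.
- lever_right (a joint): Angle of the right lever: 0 up, 0.24 rad fully down against its stop. Its pivot lies 68 mm behind the pad (station +x); pressing the pad straight down swings it about 16 mm down. It needs about 3 N at the pad, has no spring and stays where it is left. It drives the rubber clamp jaw of its bay towards the tube.
- well_right (a point): Centre of the mouth of the right well in the top of the well block, 48 mm above the desk, 84 mm in front of the right window's centre (station -x).
- tube_a_mid (a point): Half-way up a capped blood tube, 82 mm tall, cap 16 mm across, standing loose in one of the three wells; its foot is 18 mm and its top 100 mm above the desk.
- tube_b_mid (a point): Half-way up a capped blood tube, 82 mm tall, cap 16 mm across, standing loose in one of the three wells; its foot is 18 mm and its top 100 mm above the desk.
- reagent_bottle: White square plastic bottle with a screw cap, 44 x 44 x 83 mm, standing loose on the desk behind the station; a bystander. Origin at the centre of its underside.
- ink_pad: Round tin, 48 mm across and 32 mm high, standing loose on the desk behind the station; a bystander. Origin at the centre of its underside.
- staple_box: Small carton, 36 x 52 x 26 mm, standing loose on the desk behind the station; a bystander. Origin at the centre of its underside.

How it is judged:
By the outcome, as a careful person would: the job done as asked, in the order asked, and still so for the second after the job is handed in, with the robot touching nothing.
It also fails if it takes over 38 s, if anything falls off the work surface, if the arm or the gripper's body presses on something with over 40 N, if the wrist force passes 120 N, or if a joint passes its speed limit or range.

## Robot

A 6-joint arm with a two-finger parallel gripper is mounted at the origin on a cart in front of the work surface, level with it; the furniture and walls round the work are solid. World frame = base frame: x ahead of the robot, y to its left, z up, the work surface at z = 0. Lengths are in mm, angles in rad, forces in N, time in s.
With the tool pointing down it reaches from about 300 to 775 mm from the base axis. Payload 14.6 kg.
Tool frame: the origin (TCP) lies at the centre of the arm's flange, where the gripper is bolted on; the fingertips stand 199 mm ahead of it and the grasp point (between the pads) lies 180 mm ahead of it; z points along the fingers, y is the line along which they close (so a half turn about z gives the same grasp; the last joint's range is limited). The gripper opens to 94 mm and grips with 3 to 60 N. Pads are 16 mm wide; open, the fingers measure 119 mm over their backs; the gripper's body (75 mm by 177 mm) begins 78 mm behind the grasp point.
Start: joints at [-1.327, 0.3, 1.521, -0, 1.321, -0.067], TCP at [168.194, -523.642, 404.646] pointing down, gripper open.
Joint ranges: [-3.03, 3.03], [-0.79, 2.21], [0.23, 2.52], [-1.04, 4.18], [0, 3.07], [-2.55, 2.55]. Speed limits (rad/s): [2.22, 2.22, 2.57, 3.14, 3.14, 3.14].

## Interface

Orientations are given as [roll, pitch, yaw] about the fixed x, y, z axes, in that order (R = Rz(yaw) Ry(pitch) Rx(roll)).
In Python, from cell import manip, optics, workorder gives the robot as it stands.
- The arm moves only by the tool step_arm, never from a script. Its argument "increments" is a list that holds one entry, the list of rows, each a list of 7 numbers: the turn, a rotation vector about the tool's x, y, z as a fraction of full scale, then the shift along the tool's x, y, z as a fraction of full scale, then the closure, from -1 (fully open) to 1 (shut). In form: [[[wx, wy, wz, tx, ty, tz, fingers], ...]]. A call has 1 to 5 rows; each row shifts and turns the commanded pose from where the row before left it, along the tool's axes as they then stand; what a row does not reach is not made up. Full scale, the value 1, is 40 mm for a shift and 45 degrees for a turn. A row lasts 1/10 s, in which the tool goes at most 50 mm and 8.59 degrees, less where a joint would pass 70% of its speed; a pose out of reach is approached as far as the arm can. A call with a number of a shift or a turn outside -1 to 1 is refused whole. A call with a gripper value outside its range is refused whole. The fingers move at their own pace and stop on an object; "newtons" is the grip in N (left out, the last holds). Time passes only in rows, so rows that do not move let the fingers close. It gives the time, the measured TCP pose, the force, the opening and the grip force at its end, in the units of the state.
- manip.read_state(): the state, without advancing time (a new reading comes with each control period).
- optics.camera(name): name is "side" or "top" or "wrist"; returns a dict with "frame" (420x560x3 uint8, red, green, blue), "range_z" (420x560 float32, mm along the optical axis (not along the pixel's ray), 0 where there is no reading), "mtx" (3x3 intrinsics, pixels), "cam_to_world" (4x4, takes a point from camera to world coordinates). Camera axes: x right, y down, z forward; pixel columns grow to the right and rows downward; lengths in mm; the calibration is good to about 2 mm. A picture is of the moment at which its call begins.
- workorder.sign_off(): hands the job in; it is judged then, once.
The state is a dict: "clock": time; "joints": joint angles; "qd": joint speeds; "effort": joint torques, N m; "eef_pos": TCP position; "eef_rot": TCP orientation; "wrist_force": force on the tool from outside, world axes, zero at the start; "moment": the same for the moment, N m; "finger_gap": finger opening in mm; "finger_force": force on a finger pad.
Only numpy, scipy, OpenCV 4.12 (cv2) and the standard library are available. Lean on these libraries where they do the work, as an engineer would, in place of code of your own. Each camera call takes 0.05 s, during which the arm holds its last target. There are 200 camera calls.

## Working session

There is one attempt and no reset: what is moved stays moved. The work goes in short steps, Python scripts to look and compute and a tool call to move; the robot and the scene stay as the last step left them, time stands still between calls to the robot, and variables do not carry over. Pictures are saved under pics/ and viewed, at most 10 in all, crops included, and the job is handed in when it is done.

Besides the shell and the picture viewer there is one more tool, called as name([rows], argument=value, ...), one row to a line, values as JSON. step_arm: Moves the arm, as the interface text tells. Its arguments: {"type":"object","properties":{"increments":{"type":"array","items":{"type":"array","items":{"type":"array","items":{"type":"number"}}}},"newtons":{"type":"number"}},"required":["increments"]}

```bash
mkdir -p pics; python3 - <<'E'
from cell import manip, optics
import cv2,numpy as np
print(manip.read_state())
for n in("top","side"):
    c=optics.camera(n); cv2.imwrite(f"pics/{n}0.png",c["frame"][:,:,::-1]); np.savez(f"{n}0.npz",**{k:c[k] for k in("range_z","mtx","cam_to_world","frame")})
    print(c["mtx"],c["cam_to_world"])
E
```

```text
{'clock': 0.0, 'joints': array([-1.32657242e+00,  3.00473714e-01,  1.52159235e+00, -1.17278905e-05,
        1.32067529e+00, -6.66254967e-02]), 'qd': array([-3.54383427e-05, -3.58239791e-04, -6.05711744e-04, -1.48788403e-03,
        1.40470443e-03,  2.02940847e-05]), 'effort': array([-8.33393233e-05, -5.31808519e+01, -3.52734196e+01,  7.08281645e-02,
        2.43591605e-02, -9.64658898e-05]), 'eef_pos': array([ 168.20217311, -523.61407981,  404.07999117]), 'eef_rot': array([-3.14044574e+00, -6.51420675e-05,  3.10852279e-01]), 'wrist_force': array([ 0.15526311, -0.21093683,  0.95308375]), 'moment': array([ 0.05143117,  0.01649514, -0.04150416]), 'finger_force': 0.0, 'finger_gap': 93.95816658684302}
[[479.65253773   0.         276.98667933]
 [  0.         479.65253773 210.88725004]
 [  0.           0.           1.        ]] [[-2.00469369e-02 -9.87191876e-01  1.58272929e-01  4.15292281e+02]
 [-9.99775693e-01  1.87118340e-02 -9.92127833e-03  1.71778624e+01]
 [ 6.83262860e-03 -1.58436318e-01 -9.87345557e-01  1.00196683e+03]
 [ 0.00000000e+00  0.00000000e+00  0.00000000e+00  1.00000000e+00]]
[[518.77259072   0.         275.36325252]
 [  0.         518.77259072 205.87187233]
 [  0.           0.           1.        ]] [[ 9.99955055e-01  4.56123355e-03 -8.31157929e-03  5.56938592e+02]
 [ 9.32735079e-03 -6.30417279e-01  7.76200396e-01 -6.54207810e+02]
 [-1.69933191e-03 -7.76243035e-01 -6.30431489e-01  6.03549191e+02]
 [ 0.00000000e+00  0.00000000e+00  0.00000000e+00  1.00000000e+00]]
```

View pics/top0.png

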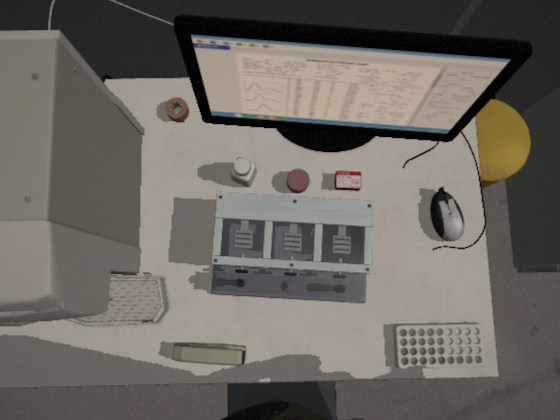

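View pics/side0.png

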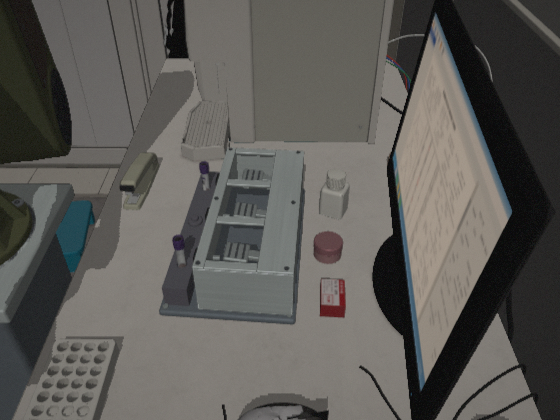

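The top view shows the guard at about (213–373, 195–270) px and three windows with levers up. In the side view, the purple-capped tubes are in the far well (205,168) and the near well (179,245). That makes them the left and right bays, with the plug in the middle at about (197,215).

```bash
cat > h.py <<'E'
import numpy as np,cv2
def pts(c):
    z=c["range_z"];K=c["mtx"];v,u=np.mgrid[:z.shape[0],:z.shape[1]]
    P=np.stack([(u-K[0,2])/K[0,0]*z,(v-K[1,2])/K[1,1]*z,z],-1)
    T=c["cam_to_world"];W=P@T[:3,:3].T+T[:3,3];W[z==0]=np.nan;return W
def guard(W):
    m=(abs(W[...,2]-100)<7)&(W[...,0]>380)&(W[...,0]<720)&(abs(W[...,1])<250)
    n,l,s,_=cv2.connectedComponentsWithStats(m.astype(np.uint8))
    k=1+np.argmax(s[1:,4]);p=W[l==k]
    return p,cv2.minAreaRect(p[:,:2].astype(np.float32))
E
python3 - <<'E'
from h import *
for n in("top","side"):
    c=np.load(n+"0.npz");W=pts(c);p,r=guard(W)
    print(n,len(p),np.median(p[:,2]),r); print(cv2.boxPoints(r))
    hsv=cv2.cvtColor(c["frame"],cv2.COLOR_RGB2HSV)
    m=(W[...,2]>85)&(W[...,2]<112)&(hsv[...,0]>115)&(hsv[...,0]<150)&(hsv[...,1]>90)&(abs(W[...,1])<250)
    nn,l,s,ce=cv2.connectedComponentsWithStats(m.astype(np.uint8))
    for i in range(1,nn):
        if s[i,4]>8: print("cap",ce[i],s[i,4],np.median(W[l==i],0))
c=np.load("top0.npz");W=pts(c)
for u,v in[(140,150),(135,240),(100,280),(60,150),(350,100),(460,135),(205,120),(180,355),(245,165),(243,240),(292,243),(342,243)]:print((u,v),W[v,u].round())
E
```

```text
top 6624 99.66768528419647 ((520.3174438476562, -20.192596435546875), (300.4591369628906, 138.28050231933594), 85.46550750732422)
[[ 439.51657 -164.48576]
 [ 577.36426 -175.4181 ]
 [ 601.1183   124.10057]
 [ 463.27063  135.03291]]
side 6892 99.4576286665048 ((518.576904296875, -19.949905395507812), (303.52978515625, 138.26007080078125), 85.45612335205078)
[[ 437.64096 -165.76114]
 [ 575.4665  -176.71445]
 [ 599.5128   125.86133]
 [ 461.68732  136.81464]]
cap [203.68085106 168.14893617] 47 [426.63612685  76.51729088  92.35004976]
cap [177.98780488 243.63414634] 82 [ 411.93793552 -113.28924764   92.95708931]
(140, 150) [708. 294.  20.]
(135, 240) [516. 296.  34.]
(100, 280) [433. 292. 232.]
(60, 150) [599. 293. 393.]
(350, 100) [ 748. -127.  179.]
(460, 135) [ 736. -395.   -1.]
(205, 120) [761. 153.  50.]
(180, 355) [291. 200.  45.]
(245, 165) [655.  69.  83.]
(243, 240) [508.  75.  79.]
(292, 243) [500. -20.  81.]
(342, 243) [ 498. -115.   84.]
```

Geometry checks out: guard top at z≈100, rectangle 300×138, yaw −0.079. The windows come out at left (510,76), middle (502.5,−19) and right (495,−113). Left and right need pressing. First I'll close the fingers and align the yaw.

step_arm([
  [[0,0,0.166,0,0,0,1],[0,0,0.166,0,0,0,1],[0,0,0.164,0,0,0,1],[0,0,0,0.6,-0.9,0,1],[0,0,0,0.6,-0.9,0,1]],
], newtons=10)

```text
clock: 0.6
eef_pos: [221.8, -455.0, 404.0]
eef_rot: [-3.141, 0.0, -0.081]
wrist_force: [-0.2, 0.1, -0.5]
finger_gap: 57.0
finger_force: 0.0
```

step_arm([
  [[0,0,0,0.6,-0.9,0,1],[0,0,0,0.6,-0.9,0,1],[0,0,0,0.6,-0.9,0,1],[0,0,0,0.6,-0.9,0,1],[0,0,0,0.6,-0.9,0,1]],
])

```text
clock: 1.1
eef_pos: [356.2, -284.1, 404.5]
eef_rot: [-3.141, 0.0, -0.079]
wrist_force: [0.2, -1.3, 0.1]
finger_gap: 17.3
finger_force: 0.0
```

step_arm([
  [[0,0,0,0.6,-0.9,0,1],[0,0,0,0.6,-0.9,0,1],[0,0,0,0.6,-0.9,0,1],[0,0,0,0.5,-0.7,0,1],[0,0,0,0,0,0,1]],
])

```text
clock: 1.6
eef_pos: [459.5, -154.8, 404.3]
eef_rot: [-3.141, 0.0, -0.075]
wrist_force: [0.5, 0.3, 0.4]
finger_gap: 0.6
finger_force: 0.0
```

step_arm([
  [[0,0,0,0.4,-0.55,0,1],[0,0,0,0.4,-0.55,0,1],[0,0,0,0,0,0.9,1],[0,0,0,0,0,0.9,1],[0,0,0,0,0,0,1]],
])

```text
clock: 2.1
eef_pos: [492.3, -116.2, 328.7]
eef_rot: [-3.14, 0.008, -0.079]
wrist_force: [0.4, 0.2, 0.3]
finger_gap: 0.7
finger_force: 0.0
```

```bash
python3 - <<'E'
from cell import manip, optics
import cv2,numpy as np
from h import *
s=manip.read_state();print(s["eef_pos"],s["eef_rot"],s["joints"])
o=[]
for n in("top","side","wrist"):
    c=optics.camera(n);f=c["frame"][:,:,::-1].copy()
    if n!="wrist": f=cv2.resize(f[130:320,140:400] if n=="side" else f[150:320,190:400],(400,300))
    else: f=cv2.resize(f,(400,300))
    o.append(f)
cv2.imwrite("pics/a.png",np.vstack([np.hstack(o[:2]),np.hstack([o[2],o[2]*0])]))
E
```

```text
[ 492.29202075 -116.19509625  328.70394243] [-3.14000005  0.007517   -0.07900651] [-3.04190059e-01  2.82145012e-01  1.73091949e+00 -1.38937966e-04
  1.13621098e+00  1.34567775e+00]
```

View pics/a.png

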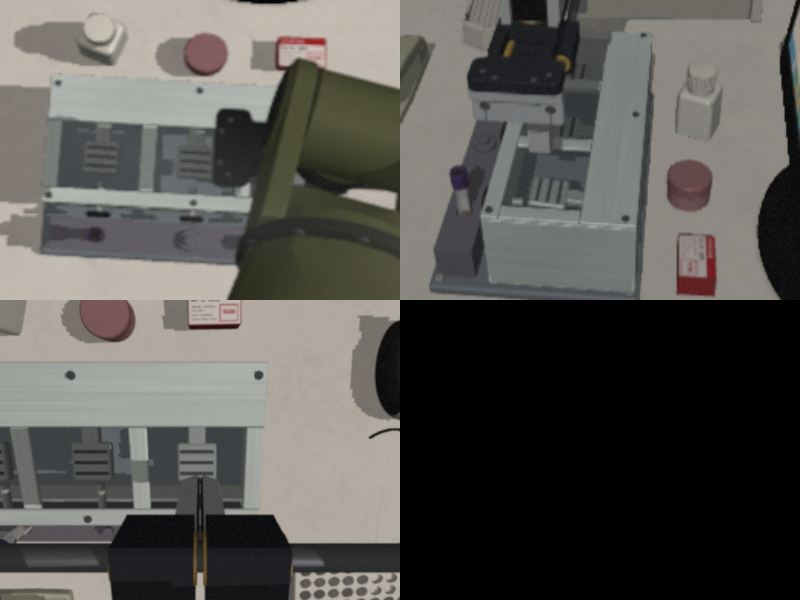

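The gripper is over the right window, and the fingertips line up with the pad laterally in the wrist view (around (200,480)). Nudging 3 mm, then descending.

step_arm([
  [[0,0,0,0.06,-0.07,0,1],[0,0,0,0,0,0.4,1],[0,0,0,0,0,0.4,1],[0,0,0,0,0,0,1],[0,0,0,0,0,0,1]],
])

```text
clock: 2.75
eef_pos: [496.2, -113.4, 301.9]
eef_rot: [3.141, -0.001, -0.079]
wrist_force: [0.0, -0.4, -0.0]
finger_gap: 0.5
finger_force: 0.0
```

step_arm([
  [[0,0,0,0,0,0.15,1],[0,0,0,0,0,0.15,1],[0,0,0,0,0,0.15,1],[0,0,0,0,0,0.1,1],[0,0,0,0,0,0,1]],
])

```text
clock: 3.25
eef_pos: [495.8, -113.4, 278.1]
eef_rot: [-3.141, 0.001, -0.079]
wrist_force: [0.7, 0.1, 1.0]
finger_gap: 0.3
finger_force: 0.0
```

step_arm([
  [[0,0,0,0,0,0.1,1],[0,0,0,0,0,0.1,1],[0,0,0,0,0,0.05,1],[0,0,0,0,0,0,1]],
])

```text
clock: 3.65
eef_pos: [495.9, -113.4, 268.4]
eef_rot: [-3.142, 0.0, -0.079]
wrist_force: [0.3, -0.7, 0.1]
finger_gap: 0.5
finger_force: 0.1
```

step_arm([
  [[0,0,0,0,0,0.04,1],[0,0,0,0,0,0,1]],
])

```text
clock: 3.85
eef_pos: [495.9, -113.4, 267.2]
eef_rot: [3.142, -0.0, -0.079]
wrist_force: [-0.9, 0.0, 3.4]
finger_gap: 0.6
finger_force: 1.4
```

step_arm([
  [[0,0,0,0,0,0.04,1],[0,0,0,0,0,0,1]],
])

```text
clock: 4.05
eef_pos: [496.0, -113.3, 266.5]
eef_rot: [3.141, -0.001, -0.079]
wrist_force: [-6.0, 1.7, 15.7]
finger_gap: 0.5
finger_force: 8.2
```

step_arm([
  [[0,0,0,0,0,0.04,1],[0,0,0,0,0,0,1]],
])

```text
clock: 4.25
eef_pos: [496.1, -113.4, 266.0]
eef_rot: [3.141, -0.001, -0.079]
wrist_force: [-13.2, 3.2, 29.8]
finger_gap: 0.6
finger_force: 15.6
```

The lever hit its stop: tip at z=67, force rising to 30 N. Retracting and going to the left bay.

step_arm([
  [[0,0,0,0,0,-0.2,1],[0,0,0,0,0,-0.6,1],[0,0,0,0,0,-0.6,1],[0,0,0,0,0,-0.6,1],[0,0,0,0,0,0,1]],
])

```text
clock: 4.75
eef_pos: [496.2, -113.4, 346.7]
eef_rot: [3.141, -0.005, -0.079]
wrist_force: [-0.1, -0.3, -0.5]
finger_gap: 0.7
finger_force: 0.0
```

step_arm([
  [[0,0,0,0,0,-0.3,1],[0,0,0,0,0,0,1]],
])

```text
clock: 4.95
eef_pos: [496.0, -113.4, 356.5]
eef_rot: [3.141, -0.001, -0.079]
wrist_force: [0.8, -0.5, 0.2]
finger_gap: 0.5
finger_force: 0.0
```

step_arm([
  [[0,0,0,0,-0.8,0,1],[0,0,0,0,-0.8,0,1],[0,0,0,0,-0.8,0,1],[0,0,0,0,-0.8,0,1],[0,0,0,0,-0.8,0,1]],
])

```text
clock: 5.45
eef_pos: [508.4, 47.4, 355.1]
eef_rot: [3.141, 0.001, -0.079]
wrist_force: [-0.0, -0.7, -0.9]
finger_gap: 0.4
finger_force: 0.0
```

step_arm([
  [[0,0,0,-0.02,-0.75,0,1],[0,0,0,0,0,0,1],[0,0,0,0,0,0,1]],
])

```text
clock: 5.75
eef_pos: [510.0, 76.3, 355.1]
eef_rot: [3.141, 0.001, -0.078]
wrist_force: [0.7, -0.5, 0.1]
finger_gap: 0.1
finger_force: 0.0
```

```bash
python3 - <<'E'
from cell import manip, optics
import cv2,numpy as np
from h import *
s=manip.read_state();print(s["eef_pos"],s["eef_rot"])
o=[]
for n in("top","side"):
    c=optics.camera(n);f=c["frame"][:,:,::-1]
    o.append(cv2.resize(f[130:320,140:400] if n=="side" else f[150:320,190:400],(400,300)))
    if n=="top":
        W=pts(c)
        print("right pad",[W[v,u].round(1) for u,v in((342,236),(342,240),(342,246))])
        print("mid pad",[W[v,u].round(1) for u,v in((292,236),(292,243),(292,248))])
c=optics.camera("wrist");o.append(cv2.resize(c["frame"][:,:,::-1],(400,300)))
cv2.imwrite("pics/b.png",np.vstack([np.hstack(o[:2]),np.hstack([o[2],o[2]*0])]))
E
```

```text
[509.99208939  76.26776614 355.12157402] [ 3.14126553e+00  1.16484804e-03 -7.75681091e-02]
right pad [array([ 512.9, -118.5,   67.6]), array([ 504.6, -117.6,   71.9]), array([ 493.3, -117.8,   67.1])]
mid pad [array([513.4, -20.1,  80.3]), array([499.6, -19.6,  83.2]), array([490.1, -19.4,  82.1])]
```

View pics/b.png

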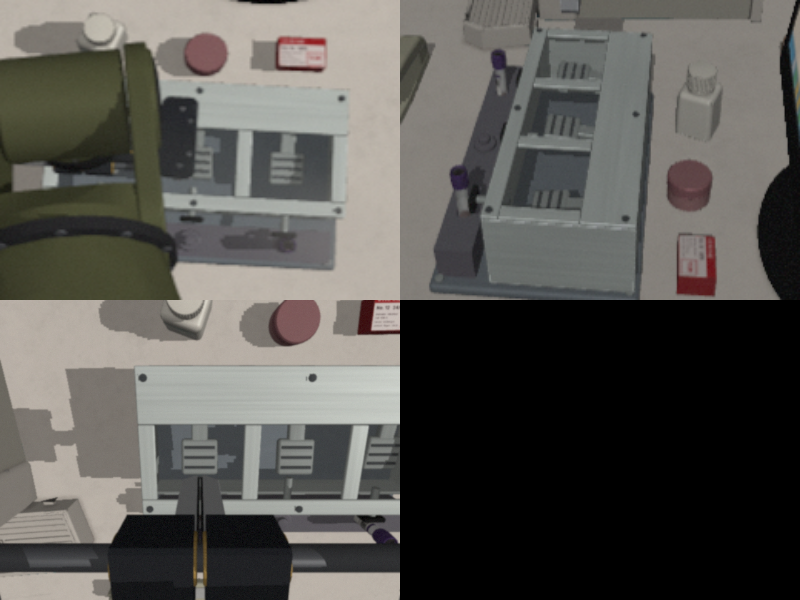

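The right pad is down at z≈68, with its jaw on the tube at (470,200). The middle pad is still up at z≈82. The fingers line up with the left pad at (200,455), so I'm descending.

step_arm([
  [[0,0,0,0,0,0.6,1],[0,0,0,0,0,0.5,1],[0,0,0,0,0,0.3,1],[0,0,0,0,0,0,1],[0,0,0,0,0,0,1]],
])

```text
clock: 6.4
eef_pos: [510.3, 75.8, 300.4]
eef_rot: [-3.142, -0.0, -0.079]
wrist_force: [-0.5, -0.1, -0.4]
finger_gap: 0.4
finger_force: 0.0
```

step_arm([
  [[0,0,0,0,0,0.15,1],[0,0,0,0,0,0.15,1],[0,0,0,0,0,0.15,1],[0,0,0,0,0,0.15,1],[0,0,0,0,0,0,1]],
])

```text
clock: 6.9
eef_pos: [509.9, 76.1, 275.0]
eef_rot: [3.141, 0.001, -0.079]
wrist_force: [-0.2, 0.9, 0.9]
finger_gap: 0.4
finger_force: 0.0
```

step_arm([
  [[0,0,0,0,0,0.1,1],[0,0,0,0,0,0.07,1],[0,0,0,0,0,0,1],[0,0,0,0,0,0,1]],
])

```text
clock: 7.3
eef_pos: [510.1, 76.1, 269.0]
eef_rot: [3.142, 0.0, -0.079]
wrist_force: [0.8, -0.4, 0.4]
finger_gap: 0.2
finger_force: 0.0
```

step_arm([
  [[0,0,0,0,0,0.04,1],[0,0,0,0,0,0,1]],
])

```text
clock: 7.5
eef_pos: [510.1, 76.1, 267.5]
eef_rot: [-3.142, -0.0, -0.079]
wrist_force: [0.8, -0.3, 1.0]
finger_gap: 0.7
finger_force: 0.5
```

step_arm([
  [[0,0,0,0,0,0.03,1],[0,0,0,0,0,0,1]],
])

```text
clock: 7.7
eef_pos: [510.2, 76.1, 266.8]
eef_rot: [-3.141, -0.001, -0.079]
wrist_force: [-1.2, -0.8, 7.6]
finger_gap: 0.6
finger_force: 3.9
```

step_arm([
  [[0,0,0,0,0,0.05,1],[0,0,0,0,0,0,1]],
])

```text
clock: 7.9
eef_pos: [510.2, 76.2, 266.1]
eef_rot: [-3.141, -0.002, -0.079]
wrist_force: [-9.3, -1.3, 25.1]
finger_gap: 0.5
finger_force: 12.7
```

step_arm([
  [[0,0,0,0,0,0,1],[0,0,0,0,0,-0.2,1],[0,0,0,0,0,-0.6,1],[0,0,0,0,0,-0.8,1],[0,0,0,0,0,-0.8,1]],
])

```text
clock: 8.4
eef_pos: [509.9, 76.1, 361.1]
eef_rot: [3.141, 0.001, -0.079]
wrist_force: [-0.2, -0.1, -0.6]
finger_gap: 0.8
finger_force: 0.0
```

step_arm([
  [[0,0,0,0,0,-0.8,1],[0,0,0,-0.8,0,-0.3,1],[0,0,0,-0.8,0,0,1],[0,0,0,-0.8,0.3,0,1],[0,0,0,-0.8,0.3,0,1]],
])

```text
clock: 8.9
eef_pos: [379.2, 62.2, 404.0]
eef_rot: [3.142, 0.0, -0.078]
wrist_force: [0.7, 0.2, 1.5]
finger_gap: 0.6
finger_force: 0.0
```

step_arm([
  [[0,0,0,-0.6,0.3,0,1],[0,0,0,0,0,0,1],[0,0,0,0,0,0,1]],
])

```text
clock: 9.2
eef_pos: [355.7, 52.2, 404.6]
eef_rot: [-3.141, -0.001, -0.079]
wrist_force: [0.6, -0.9, 0.3]
finger_gap: 0.9
finger_force: 0.0
```

```bash
python3 - <<'E'
from cell import manip, optics
import cv2,numpy as np
from h import *
s=manip.read_state();print(s["eef_pos"],s["qd"].round(3))
o=[]
for n in("top","side"):
    c=optics.camera(n);f=c["frame"][:,:,::-1]
    o.append(cv2.resize(f[130:320,140:400] if n=="side" else f[150:320,190:400],(400,300)))
    if n=="top":
        W=pts(c)
        for u in(243,292,342): print(u,[W[v,u].round(1) for v in(234,236,240,243)])
cv2.imwrite("pics/c.png",np.hstack(o))
E
```

```text
[355.73710654  52.17024013 404.61681399] [ 0.005  0.03  -0.023 -0.    -0.001  0.002]
243 [array([520.1,  75. ,  71.4]), array([516.6,  75.2,  68. ]), array([508.9,  75.4,  66.3]), array([503.2,  75.6,  64.6])]
292 [array([517.4, -20.2,  79.5]), array([513.1, -20. ,  82.7]), array([505.6, -19.9,  80.4]), array([499.7, -19.7,  82.3])]
342 [array([ 516.4, -118.2,   70.8]), array([ 512.7, -118.3,   68.9]), array([ 504.9, -118. ,   68.9]), array([ 499.3, -118.3,   65.3])]
```

View pics/c.png

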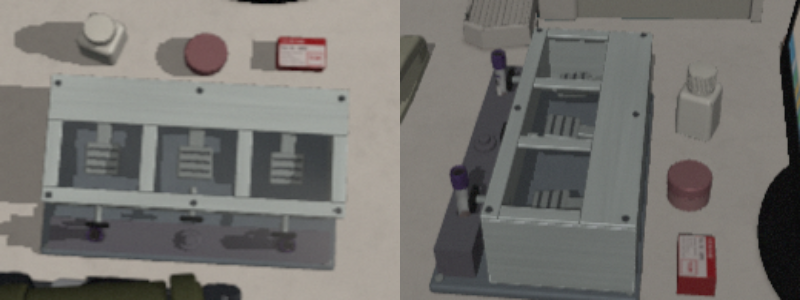

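The left and right levers are down with their jaws at the tubes ((510,78) and (472,200)). The middle lever is up, both tubes are standing and the arm is clear.

```bash
python3 -c "
from cell import workorder
print(workorder.sign_off())"
```

```text
the job is handed in; nothing more can be done
None
```

I pressed the left and right levers down to their stops and left the plugged middle lever up; the tubes and other items look undisturbed, no guard contact was seen, and the job is handed in at about 9 s.

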